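# Index the coin carousel one hole on and load its empty cup

### The job

Turn the coin carousel counter-clockwise, seen from above, to its next index hole: pull up the sprung red knob, swing the disc a little way, let the pin back down onto the hidden ring and feel your way round until it drops fully into the next hole, without skipping that hole or forcing the pin sideways. Then stand the paper coin roll upright in the blue cup that has come out from under the canopy, and leave everything at rest, knocking over none of the hand stamps.

Things in the scene. Friction and masses are not known exactly. Their poses are not given: they have to be found in the camera images.
- index_base: fixed round grey foot of the carousel, 260 mm across; origin on the vertical turning axis at counter height, z up. Nothing here is taller than the knob except a loaded roll. A blue canopy plate (76 to 80 mm up, reaching 40 to 148 mm from the axis, on a post at its outer edge) covers the sector at polar angles about 35 to 95 degrees about the axis, counted counter-clockwise from this body's x axis; the empty cup is parked under it at the start
- lock_plate: steel index ring with the holes, fixed in the foot and hidden under the disc; origin and axes as index_base. The pin starts in its first hole. The next hole lies somewhere 0.65 to 1.15 rad counter-clockwise of the first (different every time and not visible; it must be felt), another one 0.65 rad beyond that, which is the wrong one. Between the holes the ring is flat and smooth; a hole gives the pin 2 mm of play along the arc
- carousel (a joint): angle of the white disc (250 mm across, top 32 mm up) about the vertical axis, rad: 0 at the start with the pin in the first hole, grows counter-clockwise seen from above, stop at 1.7. Turns with little friction (about 2 N at the knob with the pin sliding on the ring)
- plunger (a joint): lift of knob and pin, m: 0 fully down in a hole, about 0.0075 when the pin rests on the ring between holes, 0.014 at the stop. A spring presses it down with 5 N (down) to 8.5 N (at the stop), damped so that it goes down in about a tenth of a second
- knob_centre (a point): centre of the red round knob, an upright cylinder 26 mm across and 30 mm tall, on a slimmer dark collar (20 mm across, 50 mm high above the counter; the knob's underside is 58 mm up when down). It stands 100 mm from the turning axis, at polar angle 190 degrees in index_base's frame plus the carousel angle, and rises with the plunger
- index_pin: steel pin with a round tip, 9 mm across, fixed under the knob and reaching through the disc; more than 25 N sideways or downwards between it and the ring is too much. Origin on the knob's axis at counter height when the pin is down; rises with the knob
- cup_floor (a point): middle of the inner floor of the open blue cup on the disc, 36 mm above the counter; round, 33 mm inside, 41 mm outside, rim 32 mm above this point. 75 mm from the turning axis, 106 degrees clockwise of the knob; turns with the disc
- roll_centre (a point): centre (half-way up) of the cream and blue paper coin roll, an upright cylinder 26 mm across and 88 mm tall, 0.3 kg, standing loose on the counter to the right of the carousel; its z axis runs along it
- wood_stamp (a point): centre of the brown wooden hand stamp, 30 mm across, 75 mm tall, standing loose; a bystander, z axis up
- red_stamp (a point): centre of the red hand stamp, 36 mm across, 75 mm tall, standing loose; a bystander, z axis up
Things that resemble listed ones, but are neither listed nor needed, are in the scene too. Of the things like the part that bears roll_centre, leave any that is purple or turquoise; of the rest the smaller one is meant.

How it is judged:
By the outcome, as a careful person would: the job done as asked, in the order asked, and still so for the second after the job is handed in, with the robot touching nothing.
It also fails if it takes over 67 s, if anything falls off the work surface, if the arm or the gripper's body presses on something with over 40 N, if the wrist force passes 120 N, or if a joint passes its speed limit or range.

### The arm

A 7-joint arm with a two-finger parallel gripper is mounted at the origin on a cart in front of the work surface, level with it; the furniture and walls round the work are solid. World frame = base frame: x ahead of the robot, y to its left, z up, the work surface at z = 0. Lengths are in m, angles in rad, forces in N, time in s.
With the tool pointing down it reaches from about 0.425 to 0.925 m from the base axis. Payload 6.8 kg.
Tool frame: the origin (TCP) lies on the front face of the gripper's body, between the roots of the fingers; the fingertips stand 73 mm ahead of it and the grasp point (between the pads) lies 54 mm ahead of it (env.nose_length is the distance from the TCP to the fingertips, in m); z points along the fingers, y is the direction in which the jaws open and shut (so a half turn about z gives the same grasp; the last joint's range is limited). The gripper opens to 85 mm and grips with 20 to 120 N. Pads are 22 mm wide; open, the fingers measure 114 mm over their backs; the gripper's body (76 mm by 85 mm) begins 54 mm behind the grasp point. The pads swing forward as they close: fully open they stand 13 mm farther back than shut.
Start: joints at [-1.249, 0.477, 0.022, 1.555, -0.011, 1.109, -0.083], TCP at [0.281, 0.614, 0.304] pointing down, gripper open.
Joint ranges: [-2.96, 2.96], [-0.34, 2.1], [-1.41, 1.46], [0.24, 2.44], [-1.37, 4.51], [0.17, 1.92], [-2.96, 2.96]. Speed limits (rad/s): [2.39, 2.39, 3.14, 3.14, 3.14, 3.14, 3.14].

### API

Orientations are given as a unit quaternion [w, x, y, z].
In Python, from cell import env, kin, camera, calibration, job gives the robot as it stands. The module is installed in compiled form; this text tells all that it offers. Calls block until the motion is done:
- env.reach(position, orientation): joint-space move of the TCP to a pose.
- env.movel(position, velocity=0.15, rot=None, stop_force=None): straight line of the TCP; rot=None keeps the orientation; velocity is the mean speed in m/s. With stop_force (N) it stops when the force on the tool has changed by that much, and returns True; else False.
- env.goto_joints(angles): joint-space move.
- env.grip(opening, f_grip=None): finger opening in m; f_grip is the grip in N (None keeps the last); returns when the fingers have stopped.
- env.dwell(seconds).
- kin.inverse_kinematics(position, orientation): joint angles nearest the present ones, or None.
- env.get_state(): the state.
- camera(name): name is "side" or "top"; returns (picture, depth): 384x512x3 uint8, blue, green, red; 384x512 float32, m along the optical axis (not along the pixel's ray), 0 where there is no reading.
- calibration(name): a dict with "fx", "fy", "cx", "cy" (pixels), "rvec" (rotation vector, rad) and "tvec" (3), from world to camera coordinates, as OpenCV has them. Camera axes: x right, y down, z forward; pixel columns grow to the right and rows downward; lengths in m; the calibration is good to about 2 mm. A picture is of the moment at which its call begins. calibration takes no time and is no camera call.
A pose or a line that the arm cannot do raises env.PlanningError and nothing moves.
- job.job_done(): hands the job in, once; it reports no verdict.
The state is a dict: "time": time; "qpos": joint angles; "joint_velocities": joint speeds; "joint_torque": joint torques, N m; "tcp_pos": TCP position; "orientation": TCP orientation; "force": force on the tool from outside, world axes, zero at the start; "torque": the same for the moment, N m; "opening": finger opening in m.
Only numpy, scipy, OpenCV 4.12 (cv2) and the standard library are available. Lean on these libraries where they do the work, as an engineer would, in place of code of your own. Each camera call takes 0.05 s, during which the arm holds its last target. There are 200 camera calls.

## Working session

There is one attempt and no reset: what is moved stays moved. The work goes in short steps, each a Python script; the robot and the scene stay as the last script left them, time stands still between calls to the robot, and variables do not carry over. Pictures are saved under pics/ and viewed, about 8 in all and at most 12, crops included, and the job is handed in when it is done.

```bash
mkdir -p pics; ls
python3 - <<'E'
from cell import env,camera,calibration
import cv2,numpy as np
for n in("top","side"):
    im,d=camera(n); cv2.imwrite(f"pics/{n}0.png",im); np.save(f"pics/{n}0.npy",d)
    c=calibration(n); R=cv2.Rodrigues(np.array(c["rvec"]))[0]; print(n,c,"cam at",-R.T@np.array(c["tvec"]).ravel())
print(env.get_state(),env.nose_length)
E
```

```text
pics
top {'fx': 455.25235910182147, 'fy': 455.25235910182147, 'cx': 251.71521238293013, 'cy': 190.8989779195984, 'rvec': array([ 2.18219918, -2.14747225,  0.13899757]), 'tvec': array([-0.05361083,  0.56759161,  0.8813059 ])} cam at [ 0.46015281 -0.03641509  0.94269177]
side {'fx': 497.7300667258778, 'fy': 497.7300667258778, 'cx': 256.35366629293156, 'cy': 195.6234950942239, 'rvec': array([ 0.25124922,  2.91131186, -0.97436971]), 'tvec': array([ 0.54613663, -0.00163059,  1.35678383])} cam at [0.6865655  0.71030709 1.07852764]
{'time': 0.1, 'qpos': array([-1.24914331,  0.47775315,  0.02234323,  1.55634109, -0.01151106,
        1.1093005 , -0.08312051]), 'joint_velocities': array([-0.00032591, -0.00205917, -0.00028212, -0.00263108,  0.00041132,
       -0.00042799,  0.00087635]), 'joint_torque': array([ 4.14787602e-03, -5.97762036e+01,  1.61356017e+00, -2.81952775e+01,
        1.28882317e-02,  5.01386632e-03,  2.33051389e-05]), 'tcp_pos': array([0.28106509, 0.61324851, 0.30300375]), 'orientation': array([-1.22745424e-04,  2.13229543e-01,  9.77001771e-01, -8.27963039e-04]), 'force': array([-0.69558394,  0.28421689,  0.50272011]), 'torque': array([-0.01237943, -0.04156599,  0.0182546 ]), 'opening': 0.08548817066219752} 0.0726
```

View pics/top0.png

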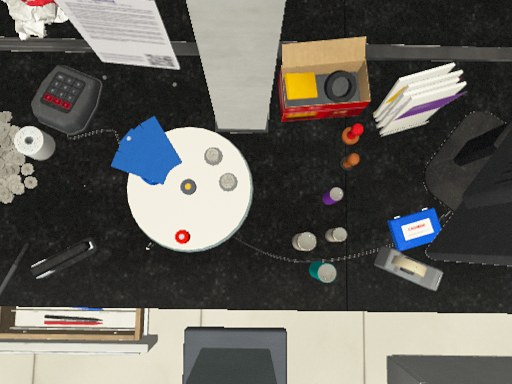

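View pics/side0.png

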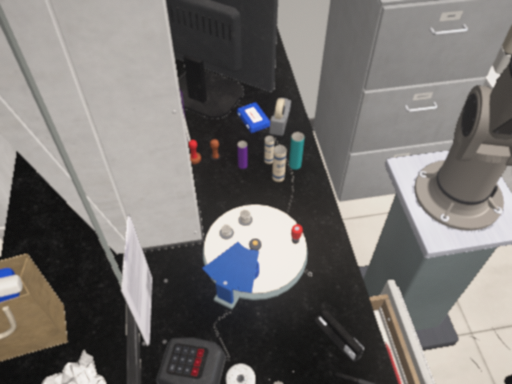

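Pictures 1 and 2: the top view has +x up and +y left. The disc centre is at about (189,187), with the knob at (183,237) and the canopy at (147,150). Roll-like objects are at (304,241) cream, (337,235) cream and smaller, (333,195) purple and (322,271) turquoise. The stamps are at (352,132) red and (351,160) wood. I'll choose (337,235) if it measures smaller, and I'm measuring that now.

```bash
cat > h.py <<'E'
import numpy as np,cv2
from cell import env,kin,camera,calibration
def cal(n):
    c=calibration(n);R=cv2.Rodrigues(np.array(c["rvec"]))[0];t=np.array(c["tvec"]).ravel()
    return c,R,-R.T@t,t
def ray(n,u,v):
    c,R,o,t=cal(n); d=R.T@np.array([(u-c["cx"])/c["fx"],(v-c["cy"])/c["fy"],1]); return o,d
def onz(n,u,v,z):
    o,d=ray(n,u,v); return o+d*(z-o[2])/d[2]
def proj(n,p):
    c,R,o,t=cal(n); q=R@np.array(p)+t; return np.array([c["fx"]*q[0]/q[2]+c["cx"],c["fy"]*q[1]/q[2]+c["cy"]])
def cross(a,b):
    (o1,d1),(o2,d2)=ray(*a),ray(*b); s=np.linalg.lstsq(np.c_[d1,-d2],o2-o1,rcond=None)[0]
    p,q=o1+s[0]*d1,o2+s[1]*d2; return (p+q)/2,np.linalg.norm(p-q)
def cloud(n,d):
    c,R,o,t=cal(n); v,u=np.mgrid[:d.shape[0],:d.shape[1]]
    P=np.stack([(u-c["cx"])/c["fx"]*d,(v-c["cy"])/c["fy"]*d,d],-1)-t
    P=P@R; P[d==0]=np.nan; return P
E
python3 - <<'E'
from h import *
D={n:np.load(f"pics/{n}0.npy") for n in("top","side")}; I={n:cv2.imread(f"pics/{n}0.png") for n in D}
C={n:cloud(n,D[n]) for n in D}
seeds=dict(knob=(183,237),roll=(337,235),bigroll=(304,241),purple=(333,195),turq=(322,271),red=(352,132),wood=(351,160))
for k,(u,v) in seeds.items():
    P=C["top"]; w=P[v-14:v+15,u-14:u+15].reshape(-1,3); w=w[~np.isnan(w[:,0])]
    w=w[w[:,2]>0.03]; z=np.percentile(w[:,2],90); 
    g=np.nanmedian(w[abs(w[:,2]-z)<.006],0); out=[]
    for n in D:
        P=C[n].reshape(-1,3); m=(np.hypot(P[:,0]-g[0],P[:,1]-g[1])<.03)&(P[:,2]>.04)
        zz=np.nanpercentile(P[m][:,2],85); t=P[m&(abs(P[:,2]-zz)<.005)][:,:2].astype(np.float32)
        (cx,cy),r=cv2.minEnclosingCircle(t); out+=[n,[round(float(x),4) for x in(cx,cy,zz,2*r)],len(t)]
    print(k,*out)
# disc
for n in D:
    P=C[n]; m=((P[...,2]>.024)&(P[...,2]<.042)&(I[n].min(-1)>150)); 
    g=onz("top",189,187,.032); m&=np.hypot(P[...,0]-g[0],P[...,1]-g[1])<.14
    q=P[m]; h=cv2.convexHull(q[:,:2].astype(np.float32))[:,0]; print(n,"disc",cv2.minEnclosingCircle(h),np.median(q[:,2]),len(q))
c=[cv2.resize(I["top"][175:290,130:360],None,fx=3.4,fy=3.4,interpolation=2)[:290*2]]
cv2.imwrite("pics/crop1.png",cv2.resize(I["top"][100:290,130:360],None,fx=3.1,fy=3.1,interpolation=2))
E
```

```text
knob top [0.4759, 0.0868, 0.0888, 0.0264] 146 side [0.4736, 0.0879, 0.0899, 0.0272] 84
roll top [0.4841, -0.2097, 0.0892, 0.026] 150 side [0.4826, -0.2085, 0.0896, 0.027] 60
bigroll top [0.4699, -0.1445, 0.1146, 0.0336] 265 side [0.4668, -0.1424, 0.1148, 0.0369] 105
purple top [0.5606, -0.203, 0.0893, 0.0263] 148 side [0.5571, -0.2025, 0.0905, 0.0295] 55
turq top [0.414, -0.1801, 0.1171, 0.035] 291 side [0.4127, -0.1802, 0.118, 0.0391] 103
red top [0.6927, -0.2499, 0.0721, 0.0236] 94 side [0.6914, -0.2466, 0.0736, 0.0228] 39
wood top [0.6324, -0.2423, 0.072, 0.0228] 92 side [0.6301, -0.2392, 0.0744, 0.0249] 35
top disc ((0.5821760296821594, 0.08044397830963135), 0.13203904032707214) 0.031589213616993156 9358
side disc ((0.581940233707428, 0.08253199607133865), 0.13317014276981354) 0.03314241548915897 4764
```

View pics/crop1.png

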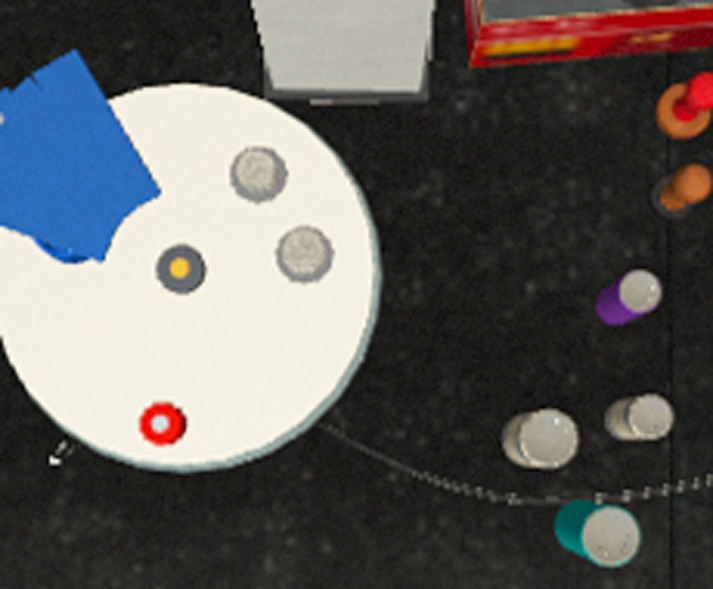

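Picture 3 (crop): the smaller cream roll is at crop (655,417), full (337,235). It measures 26 mm across with its top at 89 mm; the other cream roll is 34 mm across and 115 mm tall. That confirms the choice. The knob is at crop (162,424). Next I'll fix the turning axis from the yellow hub cap and the disc outline, then move above the knob.

```bash
cat >> h.py <<'E'
from scipy.spatial.transform import Rotation as Ro
def quat(psi):
    y=np.array([np.cos(psi),np.sin(psi),0]);z=np.array([0,0,-1.]);x=np.cross(y,z)
    q=Ro.from_matrix(np.c_[x,y,z]).as_quat(); return np.array([q[3],*q[:3]])
def blob(n,im,m,near):
    k,l,s,c=cv2.connectedComponentsWithStats(m.astype(np.uint8)); ok=[i for i in range(1,k) if s[i,4]>5]
    i=min(ok,key=lambda i:np.hypot(*(c[i]-near))); return c[i],s[i,4]
G=.054
E
python3 - <<'E'
from h import *
pts={}
for n,hs,ks in(("top",(188,186),(183,237)),("side",(256,244),(297,231))):
    im=cv2.imread(f"pics/{n}0.png"); h=cv2.cvtColor(im,cv2.COLOR_BGR2HSV).astype(int); b=im.astype(int)
    y=(h[...,0]>12)&(h[...,0]<35)&(h[...,1]>90)&(h[...,2]>90)
    pts[n,"hub"]=blob(n,im,y,hs)
    # disc: white mask largest component hull -> ellipse
    w=(im.min(-1)>185).astype(np.uint8); k,l,s,c=cv2.connectedComponentsWithStats(w); i=l[hs[1]+25 if n=="top" else hs[1]+12,hs[0]]
    cs=cv2.findContours((l==i).astype(np.uint8),cv2.RETR_EXTERNAL,cv2.CHAIN_APPROX_NONE)[0]; hp=max(cs,key=len)[:,0]
    q=np.array([onz(n,u,v,.032)[:2] for u,v in hp])
    from scipy.optimize import least_squares
    f=least_squares(lambda p:np.hypot(*(q-p[:2]).T)-p[2],[.58,.08,.125],loss="cauchy",f_scale=.001)
    print(n,"discfit",f.x.round(4),len(q),s[i]); print(n,pts[n,"hub"])
print("hub",cross(("top",*pts["top","hub"][0]),("side",*pts["side","hub"][0])))
E
```

```text
top discfit [0.5738 0.083  0.1232] 396 [ 127  127  124  123 9326]
top (array([187.54285714, 185.91428571]), np.int32(35))Traceback (most recent call last):
  File "<stdin>", line 10, in <module>
  File "h.py", line 9, in onz
    o,d=ray(n,u,v); return o+d*(z-o[2])/d[2]
        ~~~^^^^^^^
  File "h.py", line 7, in ray
    c,R,o,t=cal(n); d=R.T@np.array([(u-c["cx"])/c["fx"],(v-c["cy"])/c["fy"],1]); return o,d
            ~~~^^^
  File "h.py", line 4, in cal
    c=calibration(n);R=cv2.Rodrigues(np.array(c["rvec"]))[0];t=np.array(c["tvec"]).ravel()
ValueError: time passes only in moves, steps and waits
```

```bash
sed -i 's/^def cal(n):/from functools import lru_cache\n@lru_cache\ndef cal(n):/' h.py
python3 - <<'E'
from h import *
from scipy.optimize import least_squares
pts={}
for n,hs,bb in(("top",(188,186),25),("side",(256,244),12)):
    im=cv2.imread(f"pics/{n}0.png"); h=cv2.cvtColor(im,cv2.COLOR_BGR2HSV).astype(int)
    y=(h[...,0]>12)&(h[...,0]<35)&(h[...,1]>90)&(h[...,2]>90)
    r=(((h[...,0]<8)|(h[...,0]>172))&(h[...,1]>150)&(h[...,2]>90))
    ks=(183,237) if n=="top" else (297,231)
    pts[n]=blob(n,im,y,hs); print(n,pts[n],"red",blob(n,im,r,ks))
    w=(im.min(-1)>170).astype(np.uint8); k,l,s,c=cv2.connectedComponentsWithStats(w); i=l[hs[1]+bb,hs[0]]
    hp=max(cv2.findContours((l==i).astype(np.uint8),cv2.RETR_EXTERNAL,cv2.CHAIN_APPROX_NONE)[0],key=len)[:,0]
    q=np.array([onz(n,u,v,.032)[:2] for u,v in hp])
    f=least_squares(lambda p:np.hypot(*(q-p[:2]).T)-p[2],[.575,.083,.125],loss="cauchy",f_scale=.001)
    print(n,"discfit",f.x.round(4),s[i])
print("hub",cross(("top",*pts["top"][0]),("side",*pts["side"][0])))
E
```

```text
top (array([187.54285714, 185.91428571]), np.int32(35)) red (array([182.14754098, 236.22131148]), np.int32(122))
top discfit [0.5738 0.0828 0.1235] [ 127  127  124  124 9475]
side (array([254.77777778, 242.5       ]), np.int32(18)) red (array([297.0375, 231.425 ]), np.int32(80))
side discfit [ 0.4936 -0.4045  0.5815] [     0      0    512    384 145431]
hub (array([0.57411555, 0.08327061, 0.04570235]), np.float64(0.0014462738258925751))
```

Axis (0.574, 0.083): the hub triangulation and the disc fit agree to 0.5 mm. The knob at (0.4748, 0.0874) is 99 mm from it, against 100 mm given. Now I'll approach and grip with the jaws radial, so gripping can't load the pin.

```bash
cat >> h.py <<'E'
AX=np.array([.574,.083]); K0=np.array([.4748,.0874]); TH0=np.arctan2(*(K0-AX)[::-1])
def kxy(a,r=.0995): return AX+r*np.array([np.cos(TH0+a),np.sin(TH0+a)])
def st(tag=""):
    s=env.get_state(); print(tag,"t %.2f"%s["time"],"p",s["tcp_pos"].round(4),"F",s["force"].round(1),"T",s["torque"].round(2),"o %.4f"%s["opening"],"q7 %.2f"%s["qpos"][6]); return s
E
python3 - <<'E'
from h import *
p=[*K0,.18]
for psi in(TH0,TH0+np.pi):
    print("psi",psi,kin.inverse_kinematics(p,quat(psi)))
    for a,off in((.5,0),(.5,np.pi/2),(1.2,np.pi/2),(.5,-np.pi/2),(1.2,-np.pi/2)):
        q=kin.inverse_kinematics([*kxy(a),.125],quat(psi+a+off)); print(a,off,None if q is None else q[6].round(2))
psi=min((TH0,TH0+np.pi),key=lambda s:abs(kin.inverse_kinematics(p,quat(s))[6]))
env.reach([*K0,.22],quat(psi)); st("above")
env.movel([*K0,.073+G],velocity=.08,stop_force=8); st("down")
E
```

```text
psi 3.0972668677828157 [-0.21166446  0.33818628 -0.1179924   2.1102359   0.06093437  0.69626228
  2.7274612 ]
0.5 0 -1.8
0.5 1.5707963267948966 -0.9
1.2 1.5707963267948966 -0.13
0.5 -1.5707963267948966 1.88
1.2 -1.5707963267948966 2.59
psi 6.238859521372609 [-0.68089659  0.35901918  0.44658508  2.14037933 -0.24095462  0.68918407
 -0.11634755]
0.5 0 0.51
0.5 1.5707963267948966 1.88
1.2 1.5707963267948966 2.59
0.5 -1.5707963267948966 -0.9
1.2 -1.5707963267948966 -0.13
above t 2.14 p [0.4751 0.0888 0.2201] F [-0.5  0.5 -0.7] T [ 0.01 -0.01  0.03] o 0.0854 q7 -0.16
down t 3.46 p [0.4751 0.0875 0.1274] F [-0.4  0.1 -0.8] T [-0.03 -0.01  0.  ] o 0.0858 q7 -0.05
```

Run:
```python
from h import *
env.grip(.034); st("near"); 
env.grip(.0,f_grip=35); s=st("gripped")
p=s["tcp_pos"].copy()
for dz in(.004,.011):
    env.movel([p[0],p[1],p[2]+dz],velocity=.03); st(f"lift{dz}")
```

```text
near t 4.01 p [0.4748 0.0874 0.127 ] F [ 0.5 -0.1 -0.8] T [ 0.03 -0.01  0.04] o 0.0338 q7 -0.05
gripped t 4.23 p [0.4749 0.0874 0.1271] F [-0.4 -1.   2.4] T [ 0.01  0.06 -0.04] o 0.0252 q7 -0.05
lift0.004 t 4.52 p [0.4748 0.0874 0.131 ] F [ 2.   0.9 -7.2] T [ 0.03 -0.44  0.02] o 0.0248 q7 -0.06
lift0.011 t 4.90 p [0.4748 0.0874 0.1382] F [ 2.7  0.7 -7.8] T [-0.02 -0.54  0.06] o 0.0250 q7 -0.06
```

Run:
```python
from h import *
s=env.get_state(); z=s["tcp_pos"][2]
for a in np.arange(.07,.43,.07):
    env.movel([*kxy(a),z],velocity=.05,rot=quat(TH0+np.pi+a)); s=st(f"{a:.2f}")
    if np.hypot(*s["force"][:2])>15: print("stop"); break
else:
    env.movel([*kxy(a),z-.0035],velocity=.02); st("lowered")
```

```text
0.07 t 5.19 p [0.4748 0.0805 0.1383] F [ 2.9 -0.4 -7.9] T [-0.03 -0.75  0.02] o 0.0251 q7 0.00
0.14 t 5.48 p [0.4753 0.0737 0.1383] F [ 4.3  0.3 -9.2] T [-0.12 -0.89 -0.07] o 0.0251 q7 0.07
0.21 t 5.78 p [0.4762 0.0669 0.1383] F [ 5.2 -0.8 -8.1] T [-0.08 -0.97 -0.07] o 0.0251 q7 0.14
0.28 t 6.07 p [0.4776 0.0601 0.1383] F [ 4.8  0.7 -8.5] T [-0.05 -1.01 -0.2 ] o 0.0250 q7 0.21
0.35 t 6.36 p [0.4795 0.0534 0.1383] F [  4.7   1.  -10. ] T [-0.02 -1.16 -0.13] o 0.0250 q7 0.29
0.42 t 6.65 p [0.4819 0.0469 0.1383] F [ 6.  -0.5 -7.2] T [-0.02 -1.17 -0.15] o 0.0249 q7 0.36
lowered t 6.97 p [0.4818 0.0469 0.1349] F [ 5.3  0.7 -5. ] T [ 0.16 -1.05 -0.22] o 0.0248 q7 0.36
```

Run:
```python
from h import *
a=.42; psi=TH0+np.pi+a-np.pi/2
env.grip(.085); st("open")
env.movel([*kxy(a),.073+G],velocity=.05,rot=quat(psi)); st("turned")
env.grip(.029,f_grip=20); s=st("caged"); F0=s["force"]
a=.42
while a<1.14:
    a+=.06; hit=env.movel([*kxy(a),.073+G],velocity=.016,rot=quat(psi+a-.42),stop_force=6)
    s=env.get_state(); t=np.array([-np.sin(TH0+a),np.cos(TH0+a)]); ft=(s["force"]-F0)[:2]@t
    d=s["tcp_pos"][:2]-AX; aa=np.arctan2(d[1],d[0])-TH0; aa%=2*np.pi
    print(f"{a:.2f} hit {hit} ft {ft:.1f} Fz {s['force'][2]:.1f} angle {aa:.3f} t {s['time']:.2f}")
    if hit or ft<-5: break
st()
```

```text
open t 7.59 p [0.4813 0.0464 0.1347] F [-0.  -0.9 -0.2] T [-0.02  0.02 -0.01] o 0.0848 q7 0.36
turned t 9.31 p [0.4815 0.0465 0.127 ] F [-0.4 -0.9  0.9] T [-0.05  0.04  0.04] o 0.0851 q7 -0.84
caged t 9.88 p [0.4814 0.0465 0.127 ] F [-0.3 -0.3 -0.7] T [-0.05 -0.01  0.01] o 0.0290 q7 -0.84
0.48 hit False ft -3.3 Fz -0.7 angle 0.478 t 10.41
0.54 hit False ft -2.5 Fz 0.0 angle 0.543 t 10.93
0.60 hit False ft -1.0 Fz 0.5 angle 0.607 t 11.46
0.66 hit False ft -1.9 Fz -1.3 angle 0.665 t 11.98
0.72 hit False ft -3.3 Fz -0.7 angle 0.720 t 12.51
0.78 hit False ft -3.1 Fz -0.1 angle 0.781 t 13.03
0.84 hit False ft 0.1 Fz 0.3 angle 0.848 t 13.56
0.90 hit True ft 0.3 Fz 0.2 angle 0.855 t 13.82
 t 13.82 p [0.5054 0.0108 0.1268] F [ 0.3 -0.   0.2] T [-0.01 -0.03 -0.03] o 0.0292 q7 -0.43
```

A contact stopped the move at 0.855 rad. I'll check with a gentle nudge both ways; in the hole there should be only about 2 mm of play plus the cage gap.

Run:
```python
from h import *
s=env.get_state(); d=s["tcp_pos"][:2]-AX; a0=(np.arctan2(d[1],d[0])-TH0)%(2*np.pi); z=s["tcp_pos"][2]
psi=TH0+np.pi/2
F0=s["force"]
for tgt in(a0+.05,a0-.07):
    for b in np.arange(0,1.01,.1)[1:]:
        cur=env.get_state(); d=cur["tcp_pos"][:2]-AX; a=(np.arctan2(d[1],d[0])-TH0)%(2*np.pi)
        step=.006*np.sign(tgt-a0)
        if abs(a+step-a0)>abs(tgt-a0): break
        h=env.movel([*kxy(a+step),z],velocity=.012,rot=quat(psi+a0),stop_force=7)
        s=env.get_state(); t=np.array([-np.sin(TH0+a),np.cos(TH0+a)]); d=s["tcp_pos"][:2]-AX
        ft=s["force"][:2]@t; print(f"{(np.arctan2(d[1],d[0])-TH0)%(2*np.pi)-a0:.4f} hit {h} ft {ft:.1f} Fz {s['force'][2]:.1f}")
        if h or abs(ft)>9: break
st()
```

```text
0.0072 hit False ft -1.1 Fz 0.8
0.0105 hit False ft -1.2 Fz 0.1
0.0120 hit False ft -2.0 Fz 1.3
0.0132 hit False ft -3.8 Fz 1.4
0.0140 hit False ft -5.9 Fz 0.9
0.0141 hit False ft -5.1 Fz 0.7
0.0142 hit False ft -5.4 Fz 1.1
0.0143 hit False ft -5.7 Fz 1.7
0.0143 hit False ft -4.7 Fz 1.0
0.0142 hit False ft -5.6 Fz 2.3
0.0111 hit False ft -2.2 Fz -0.5
0.0096 hit False ft -1.8 Fz -1.3
0.0079 hit False ft 0.8 Fz 0.4
0.0028 hit False ft -0.4 Fz -0.1
-0.0035 hit False ft -0.3 Fz -0.7
-0.0100 hit False ft 0.5 Fz 0.6
-0.0166 hit False ft 0.7 Fz 0.5
-0.0216 hit False ft 1.0 Fz -0.2
-0.0237 hit False ft 3.0 Fz -1.1
-0.0249 hit False ft 4.3 Fz -0.3
 t 18.87 p [0.5036 0.0126 0.1269] F [ 2.5 -3.7 -0.3] T [-0.54 -0.48  0.05] o 0.0290 q7 -0.45
```

Both sides are blocked after about 2 mm of play plus the cage gap. Hole 2 is therefore near 0.85 rad, inside 0.65–1.15, and it was the first one met. I'll centre, release, back up, and look from above the roll.

Run:
```python
from h import *
a=.855-.0055; psi=TH0+np.pi/2+a
env.movel([*kxy(a),.073+G],velocity=.03,rot=quat(TH0+np.pi/2+.855)); st("centred")
env.grip(.085); st("open")
env.movel([*kxy(a),.24],velocity=.15)
R=np.array([.4834,-.209]); r=np.radians(55)
c=[(abs(q[6]),s) for s in(r,r+np.pi) if (q:=kin.inverse_kinematics([*R,.25],quat(s))) is not None]; print(c)
env.reach([*R,.25],quat(min(c)[1])); st("above roll")
C={}
for n in("top","side"):
    im,d=camera(n); cv2.imwrite(f"pics/{n}1.png",im); np.save(f"pics/{n}1.npy",d); C[n]=cloud(n,d)
    P=C[n].reshape(-1,3); g=kxy(a); m=(np.hypot(P[:,0]-g[0],P[:,1]-g[1])<.025)&(P[:,2]>.07)
    zz=np.nanpercentile(P[m][:,2],85); t=P[m&(abs(P[:,2]-zz)<.005)]
    o=cv2.minEnclosingCircle(t[:,:2].astype(np.float32)); e=np.array(o[0])-AX
    print(n,"knob",o,"z",zz,np.median(t[:,2]),"angle",(np.arctan2(e[1],e[0])-TH0)%(2*np.pi),np.hypot(*e))
    m=(cv2.cvtColor(im,cv2.COLOR_BGR2HSV)[...,0]-np.int32(105)); 
im=np.hstack([cv2.imread("pics/top1.png")[90:290,100:380],cv2.imread("pics/side1.png")[150:350,160:340]])
cv2.imwrite("pics/crop2.png",cv2.resize(im,None,fx=1.7,fy=1.7,interpolation=2))
```

```text
centred t 19.12 p [0.5047 0.0116 0.1268] F [-0.3 -0.5 -0. ] T [-0.03 -0.01  0.03] o 0.0292 q7 -0.44
open t 19.70 p [0.505  0.0113 0.127 ] F [ 0.3 -0.2  0.3] T [-0.02 -0.01 -0.04] o 0.0854 q7 -0.44
[(np.float64(1.4090497763688024), np.float64(0.9599310885968813)), (np.float64(1.363248127632922), np.float64(4.101523742186674))]
above roll t 21.49 p [ 0.4836 -0.2078  0.2492] F [1.1 0.1 0.8] T [-0.   -0.05 -0.03] o 0.0847 q7 -1.36
top knob ((0.5058558583259583, 0.01156890019774437), 0.013185147196054459) z 0.09631500232015822 0.09496083569368258 angle 0.8532693191295238 0.09872196342988561
side knob ((0.5048456192016602, 0.013264990411698818), 0.013599482364952564) z 0.09703976027501622 0.09610382975063476 angle 0.8339044370436497 0.09821048796275399
```

View pics/crop2.png

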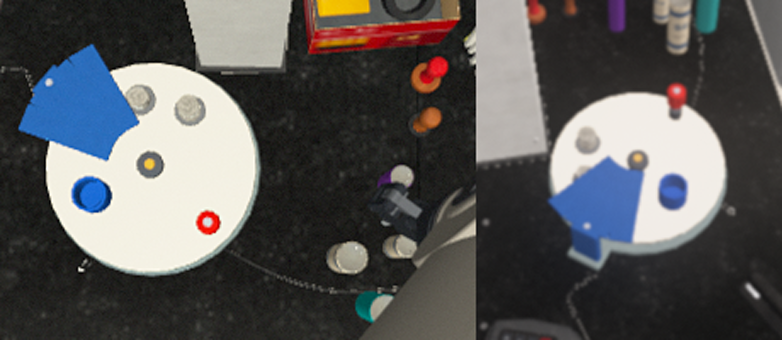

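Picture 4 (crop): the cup is out from under the canopy at crop (92,194). The knob is at (208,222), but its top is about 7 mm higher than at the start in both views. So the pin is **not** in a hole yet, and the blocking I felt was only friction against my very small nudges. I'll go back and feel more slowly, first a little backwards over the suspicious spot and then forwards, with a tighter cage.

```bash
cat >> h.py <<'E'
def ang():
    d=env.get_state()["tcp_pos"][:2]-AX; return (np.arctan2(d[1],d[0])-TH0)%(2*np.pi)
def feel(seq,z=.073+G,v=.008,thr=6.5):
    for a in seq:
        hit=env.movel([*kxy(a),z],velocity=v,rot=quat(TH0+np.pi/2+a),stop_force=thr)
        s=env.get_state(); t=np.array([-np.sin(TH0+a),np.cos(TH0+a)]); ft=s["force"][:2]@t
        print(f"->{a:.3f} at {ang():.4f} hit {hit} ft {ft:.1f} fr {s['force'][:2]@[t[1],-t[0]]:.1f} Fz {s['force'][2]:.1f} t {s['time']:.2f}",flush=True)
        if hit or abs(ft)>7: return True
    return False
E
python3 - <<'E'
from h import *
a=.848
env.reach([*kxy(a),.22],quat(TH0+np.pi/2+a))
env.movel([*kxy(a),.073+G],velocity=.12,stop_force=8); st("at knob")
env.grip(.028,f_grip=20); st("caged")
if not feel([.815,.78]): feel(np.arange(.815,1.2,.035))
st()
E
```

```text
at knob t 23.41 p [0.5054 0.011  0.1275] F [ 1.   0.3 -0.1] T [-0.01  0.02  0.01] o 0.0851 q7 -0.44
caged t 23.99 p [0.505  0.0114 0.127 ] F [-0.3  0.2  0.7] T [-0.    0.02  0.01] o 0.0281 q7 -0.44
->0.815 at 0.8176 hit False ft 2.3 fr 0.2 Fz -0.7 t 24.55
->0.780 at 0.7786 hit False ft 3.1 fr 0.5 Fz 1.4 t 25.13
->0.815 at 0.8052 hit False ft -4.0 fr 0.3 Fz 0.1 t 25.72
->0.850 at 0.8516 hit False ft -2.3 fr 0.0 Fz -2.2 t 26.30
->0.885 at 0.8880 hit False ft -2.4 fr 1.7 Fz -1.3 t 26.88
->0.920 at 0.9228 hit False ft -3.5 fr 1.1 Fz -1.7 t 27.47
->0.955 at 0.9580 hit False ft -2.6 fr 1.0 Fz -2.1 t 28.05
->0.990 at 0.9933 hit False ft -3.1 fr 1.2 Fz -0.6 t 28.63
->1.025 at 1.0399 hit False ft 2.3 fr -0.6 Fz 1.5 t 29.22
->1.060 at 1.0573 hit False ft -0.4 fr 0.4 Fz 0.3 t 29.80
->1.095 at 1.0905 hit False ft -2.5 fr 0.9 Fz 1.5 t 30.38
->1.130 at 1.0903 hit True ft -0.8 fr -0.1 Fz 0.4 t 30.68
 t 30.68 p [ 0.5242 -0.003   0.1264] F [-0.6  0.5  0.4] T [0.13 0.09 0.02] o 0.0280 q7 -0.21
```

Run:
```python
from h import *
a=ang()
for tgt,thr in((a+.03,9),(a-.02,9)):
    r=feel([tgt],v=.01,thr=thr)
d=camera("side"); cv2.imwrite("pics/side2.png",d[0]); t=camera("top"); cv2.imwrite("pics/top2.png",t[0])
for n,(im,dd) in(("side",d),("top",t)):
    P=cloud(n,dd); h=cv2.cvtColor(im,cv2.COLOR_BGR2HSV).astype(int)
    m=((h[...,0]<8)|(h[...,0]>172))&(h[...,1]>150)&(h[...,2]>80)&(np.hypot(P[...,0]-.524,P[...,1]+.003)<.03)
    print(n,m.sum(),np.nanmax(P[m][:,2]) if m.any() else None)
```

```text
->1.120 at 1.0973 hit False ft -8.0 fr -0.9 Fz 2.8 t 31.23
->1.070 at 1.0749 hit False ft 0.2 fr -0.3 Fz -0.2 t 31.88
side 85 0.12041230461933142
top 0 None
```

Run:
```python
from h import *
im,dd=camera("side"); P=cloud("side",dd); h=cv2.cvtColor(im,cv2.COLOR_BGR2HSV).astype(int)
for lab,im2,P2 in(("now",im,P),("start",cv2.imread("pics/side0.png"),cloud("side",np.load("pics/side0.npy"))),("raised",cv2.imread("pics/side1.png"),cloud("side",np.load("pics/side1.npy")))):
    h=cv2.cvtColor(im2,cv2.COLOR_BGR2HSV).astype(int)
    c={"now":kxy(1.085),"start":K0,"raised":kxy(.85)}[lab]
    m=((h[...,0]<8)|(h[...,0]>172))&(h[...,1]>150)&(h[...,2]>60)&(np.hypot(P2[...,0]-c[0],P2[...,1]-c[1])<.02)
    z=np.sort(P2[m][:,2]); v,u=np.nonzero(m); print(lab,len(z),np.percentile(z,[2,25,50,75,90,98]).round(4),"rows",v.min(),v.max(),"expected row for top z=.088/.0955",proj("side",[*c,.088])[1].round(1),proj("side",[*c,.0955])[1].round(1),"top row med", np.median(v[np.argsort(P2[m][:,2])[-20:]]))
cv2.imwrite("pics/crop3.png",cv2.resize(im[180:260,250:350],None,fx=6,fy=6,interpolation=2))
```

```text
now 88 [0.0679 0.0781 0.0848 0.0886 0.0906 0.0926] rows 198 211 expected row for top z=.088/.0955 201.1 199.3 top row med 202.5
start 76 [0.0662 0.0798 0.0863 0.089  0.09   0.0914] rows 224 237 expected row for top z=.088/.0955 228.5 226.7 top row med 230.0
raised 92 [0.0736 0.0848 0.0928 0.0958 0.0975 0.0986] rows 199 212 expected row for top z=.088/.0955 204.7 202.9 top row med 204.0
```

View pics/crop3.png

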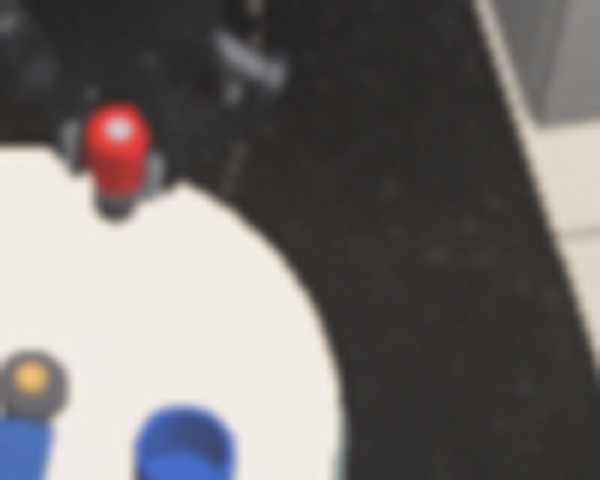

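Picture 5: the knob sits low on its collar between the pads. Its height profile now matches the start (75th percentile 0.0886 against 0.0890 down and 0.0958 raised), so the pin has dropped at about 1.085 rad. I'll release, go to the roll, re-check the knob height and measure the cup in both views.

Run:
```python
from h import *
a=1.085
env.movel([*kxy(a),.073+G],velocity=.03,rot=quat(TH0+np.pi/2+1.075)); st("centred")
env.grip(.085)
env.movel([*kxy(a),.24],velocity=.15)
R=np.array([.4834,-.209]); env.reach([*R,.22],quat(np.radians(235))); st("above roll")
px={}
for n in("top","side"):
    im,d=camera(n); cv2.imwrite(f"pics/{n}3.png",im); np.save(f"pics/{n}3.npy",d); P=cloud(n,d)
    g=kxy(a); Q=P.reshape(-1,3); m=(np.hypot(Q[:,0]-g[0],Q[:,1]-g[1])<.025)&(Q[:,2]>.07)
    zz=np.nanpercentile(Q[m][:,2],85); t=Q[m&(abs(Q[:,2]-zz)<.005)]
    o=cv2.minEnclosingCircle(t[:,:2].astype(np.float32)); e=np.array(o[0])-AX; ka=np.arctan2(e[1],e[0])
    print(n,"knob",np.round(o[0],4),o[1],"z85 %.4f"%zz,"angle",(ka-TH0)%(2*np.pi),np.hypot(*e))
    cp=AX+.075*np.array([np.cos(ka-np.radians(106)),np.sin(ka-np.radians(106))]); print(" cup predicted",cp.round(4))
    h=cv2.cvtColor(im,cv2.COLOR_BGR2HSV).astype(int); blue=(h[...,0]>100)&(h[...,0]<125)&(h[...,1]>120)
    near=np.hypot(P[...,0]-cp[0],P[...,1]-cp[1])<.03
    m=blue&near&(P[...,2]>.06)&(P[...,2]<.076); q=P[m]
    print(" cup rim",cv2.minEnclosingCircle(q[:,:2].astype(np.float32)),q[:,:2].mean(0).round(4),np.median(q[:,2]),m.sum())
    mm=(blue&near).astype(np.uint8); px[n]=cv2.minEnclosingCircle(np.argwhere(mm)[:,::-1].astype(np.float32)); 
    v,u=np.nonzero(m); px[n]=((u.min()+u.max())/2,(v.min()+v.max())/2); print(" px",px[n])
print("rim centre",cross(("top",*px["top"]),("side",*px["side"])))
```

```text
centred t 32.27 p [ 0.5238 -0.0029  0.127 ] F [-0.   0.3  0.2] T [0.04 0.07 0.04] o 0.0277 q7 -0.24
above roll t 34.67 p [ 0.4836 -0.208   0.2193] F [-0.1  0.   0. ] T [ 0.03  0.02 -0.02] o 0.0849 q7 -1.31
top knob [ 0.5244 -0.0022] 0.013173028826713562 z85 0.0888 angle 1.0883749103561797 0.09860306843638054
 cup predicted [0.5221 0.1371]
 cup rim ((0.5235885977745056, 0.13750635087490082), 0.02000904269516468) [0.522  0.1362] 0.06691708687703034 120
 px (np.float64(157.0), np.float64(210.5))
side knob [ 0.5227 -0.0008] 0.013667913153767586 z85 0.0904 angle 1.0660392652957889 0.09827657593858369
 cup predicted [0.5233 0.1383]
 cup rim ((0.522251546382904, 0.1409752368927002), 0.020148642361164093) [0.5254 0.1448] 0.06606954142744667 78
 px (np.float64(280.0), np.float64(256.0))
rim centre (array([0.52346932, 0.13881069, 0.06027389]), np.float64(0.0009682667552600918))
```

The knob is fully down in both views (0.0888 / 0.0904, same as the start). Cup centre is (0.523, 0.1377): the rim masks and the rigid prediction agree within 2 mm. The rim triangulates at 0.060 high against 0.068 expected; I discount that because the side rim mask is partly occluded, and depth gives 0.0665. Picking the roll now.

Run:
```python
from h import *
R=np.array([.4834,-.2091]); env.grip(.052)
hit=env.movel([*R,.072+G],velocity=.1,stop_force=8); st(f"down {hit}")
if not hit:
    env.grip(0,f_grip=40); s=st("gripped"); np.save("zg.npy",s["tcp_pos"])
    p=s["tcp_pos"]; env.movel([p[0],p[1],.28],velocity=.15); env.dwell(.2); st("lifted")
    cd=np.arctan2(.1377-AX[1],.523-AX[0])
    for k in range(4):
        q=kin.inverse_kinematics([.523,.1377,.28],quat(cd+k*np.pi/2)); print(k,None if q is None else q.round(2))
    for n in("top","side"):
        im,d=camera(n); cv2.imwrite(f"pics/{n}4.png",im); np.save(f"pics/{n}4.npy",d)
    cv2.imwrite("pics/crop4.png",cv2.resize(np.hstack([cv2.imread("pics/top4.png")[90:290,230:400],cv2.imread("pics/side4.png")[80:280,180:340]]),None,fx=2.2,fy=2.2))
```

```text
down False t 36.28 p [ 0.4837 -0.2093  0.1265] F [0.2 0.6 0.6] T [-0.   -0.02  0.05] o 0.0519 q7 -1.19
gripped t 36.63 p [ 0.4837 -0.2093  0.1266] F [-0.5  1.1  6.1] T [0.13 0.2  0.05] o 0.0251 q7 -1.19
lifted t 38.01 p [ 0.4834 -0.2092  0.2794] F [-0.1 -0.9 -2.1] T [-0.01  0.02  0.01] o 0.0250 q7 -1.38
0 [ 0.51  0.55 -1.18  1.85  0.56  1.13  1.46]
1 [-1.24  0.53  1.18  1.95 -0.57  1.05 -2.19]
2 [-1.15  0.44  1.02  1.95 -0.44  1.   -0.75]
3 [-0.76  0.3   0.48  1.93 -0.17  0.95  0.54]
```

View pics/crop4.png

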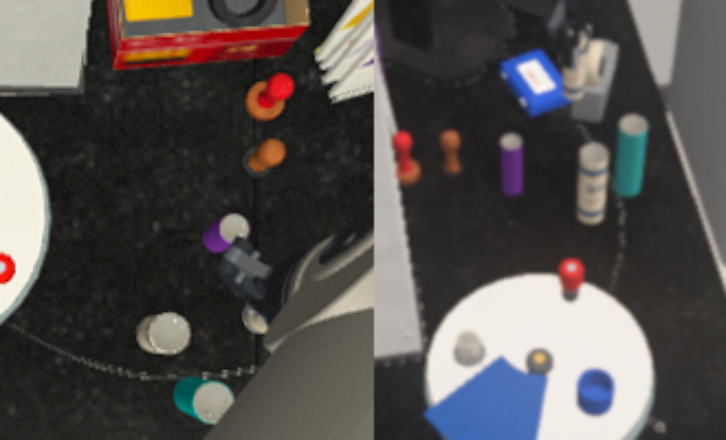

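Picture 6: the roll is in the gripper and all the others are still standing, with the stamps at crop (265,95) and (262,157). Carrying it to the cup.

Run:
```python
from h import *
C=np.array([.523,.1377]); cd=np.arctan2(*(C-AX)[::-1]); q=quat(cd+3*np.pi/2); zg=np.load("zg.npy")[2]
env.reach([*C,.28],q); st("over cup")
env.movel([*C,zg+.075],velocity=.1); env.dwell(.3); st("above rim")
P=[]
for n in("top","side"):
    im,d=camera(n); cv2.imwrite(f"pics/{n}5.png",im); np.save(f"pics/{n}5.npy",d)
s=proj("side",[*C,.075]).astype(int); t=proj("top",[*C,.1]).astype(int); print(s,t)
f=lambda n,c:cv2.resize(cv2.imread(f"pics/{n}5.png")[c[1]-40:c[1]+40,c[0]-50:c[0]+50],None,fx=4,fy=4,interpolation=2)
cv2.imwrite("pics/crop5.png",np.hstack([f("top",t),f("side",s)]))
```

```text
over cup t 39.79 p [0.5231 0.1367 0.2799] F [-1.  -0.5 -2.9] T [-0.05  0.04 -0.02] o 0.0249 q7 0.54
above rim t 41.02 p [0.5232 0.1378 0.202 ] F [ 1.   0.4 -3.1] T [-0.01 -0.03  0.  ] o 0.0249 q7 0.61
[280 252] [153 209]
```

View pics/crop5.png

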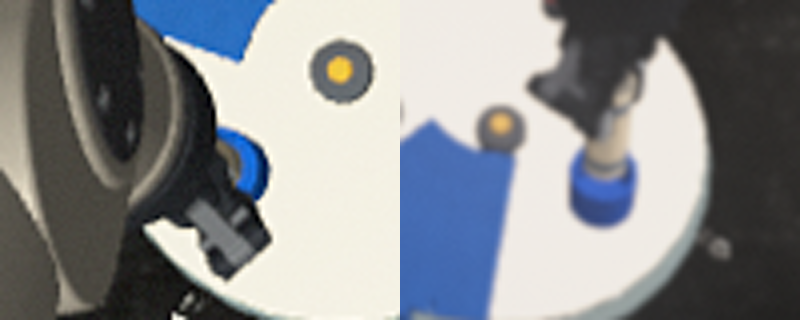

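Picture 7: in the side crop the roll's foot at (605,173) is over the middle of the cup mouth (572–635). Inserting with a force stop.

Run:
```python
from h import *
C=np.array([.523,.1377]); zg=np.load("zg.npy")[2]
hit=env.movel([*C,zg+.034],velocity=.05,stop_force=5); s=st(f"in {hit}"); print("bottom z",s["tcp_pos"][2]-zg)
```

```text
in True t 41.86 p [0.5229 0.1379 0.1626] F [ 1.4 -0.   5.4] T [ 0.13 -0.12  0.01] o 0.0249 q7 0.64
bottom z 0.03597142598209399
```

Seated at 36.0 mm, the cup floor height. Releasing, withdrawing straight up and checking.

Run:
```python
from h import *
C=np.array([.523,.1377])
env.grip(.045); env.grip(.06); st("open"); p=env.get_state()["tcp_pos"]
env.movel([p[0],p[1],.30],velocity=.12); st("up")
env.goto_joints([-1.249,.477,.022,1.555,-.011,1.109,-.083]); env.dwell(.3); st("home")
a=1.08
for n in("top","side"):
    im,d=camera(n); cv2.imwrite(f"pics/{n}6.png",im); P=cloud(n,d).reshape(-1,3)
    for k,g,lo in(("knob",kxy(a),.07),("roll",C,.1),("red",[.692,-.248],.05),("wood",[.631,-.241],.05),("big",[.4685,-.1435],.08)):
        m=(np.hypot(P[:,0]-g[0],P[:,1]-g[1])<.03)&(P[:,2]>lo)
        zz=np.nanpercentile(P[m][:,2],85); t=P[m&(abs(P[:,2]-zz)<.005)]; o=cv2.minEnclosingCircle(t[:,:2].astype(np.float32))
        print(n,k,np.round(o[0],4),"dia %.3f z %.4f"%(2*o[1],zz))
cv2.imwrite("pics/crop6.png",cv2.resize(np.hstack([cv2.imread("pics/top6.png")[100:290,110:380],cv2.imread("pics/side6.png")[110:300,170:330]]),None,fx=1.8,fy=1.8))
```

```text
open t 42.48 p [0.5216 0.1375 0.1619] F [ 0.2 -0.3 -0.7] T [-0.05  0.03  0.02] o 0.0601 q7 0.64
up t 43.78 p [0.5212 0.1374 0.2992] F [ 0.1 -0.5 -0.9] T [-0.06 -0.01  0.04] o 0.0602 q7 0.53
home t 46.01 p [0.2818 0.6136 0.3042] F [-1.   0.7  0.4] T [-0.01 -0.05 -0.  ] o 0.0600 q7 -0.08
top knob [ 0.523  -0.0021] dia 0.025 z 0.0889
top roll [0.5228 0.1373] dia 0.027 z 0.1245
top red [ 0.693  -0.2504] dia 0.022 z 0.0723
top wood [ 0.6331 -0.2421] dia 0.022 z 0.0722
top big [ 0.4698 -0.1446] dia 0.034 z 0.1148
side knob [0.521 0.   ] dia 0.028 z 0.0903
side roll [0.5209 0.1387] dia 0.027 z 0.1265
side red [ 0.6907 -0.2479] dia 0.022 z 0.0735
side wood [ 0.6314 -0.2398] dia 0.025 z 0.0733
side big [ 0.4672 -0.1425] dia 0.036 z 0.1162
```

View pics/crop6.png

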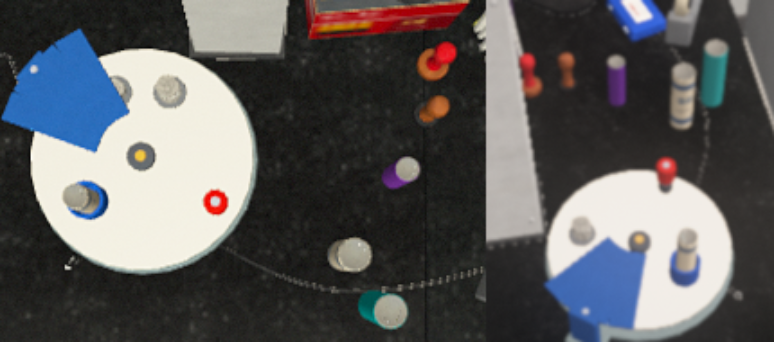

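Picture 8: the roll stands upright in the cup at crop (80,197), with its top at 0.1245 against 0.124 expected. The knob is down at 0.0889, both stamps stand where they were, and the arm is clear. Handing in.

```bash
python3 -c "
from cell import job,env
print(env.get_state()['time']); print(job.job_done())"
```

```text
46.1083
the job is handed in; nothing more can be done
None
```

The carousel is at its next index hole, the coin roll stands upright in the blue cup, and I handed the job in at 46.1 s of the 67 s allowed.

- **Indexing:** I pulled the knob up 11 mm, swung the disc about 0.42 rad and let the pin down onto the ring. I then felt forward with the jaws loosely round the knob until the pin dropped at about 1.08 rad. That is inside 0.65–1.15 rad, so it is the right hole.
- **Roll:** I took the smaller cream roll, 26 mm across. It touched down in the cup with its bottom at 36.0 mm, the cup's floor height.

**Last checks:**

| Item | Measured | Expected |
|---|---|---|
| Knob top | 88.9 mm (top view) / 90.3 mm (side view) | 88.8 / 89.9 mm at the start, pin down |
| Roll top | 124.5 mm (top view) / 126.5 mm (side view) | 124 mm |
| Both stamps | standing, moved less than 2 mm | unmoved |
| Arm | home, touching nothing | clear |

**What failed or disagreed:**
- **False stop:** the feel stopped early at 0.855 rad and my nudge test seemed to confirm a hole. The cameras showed the knob still 7 mm up, so I felt on, first going back to about 0.78 rad to check that spot.
- **Side forces:** the highest I read on the knob was about 8 N. The pin force itself cannot be measured here.
- **Cup rim height:** two-view triangulation gave 60 mm, while depth gave about 66.5 mm and the task text 68 mm. I put this down to the side view being partly hidden; the touchdown height bore out the text.
- **Camera offset:** the two cameras differed by 1–3 mm throughout, about the stated calibration error.

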